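# Load the slide carrier under the lens bridge and start the reader

### The job

On the microscopy bench, push the flat slide carrier along the black stage with the fingertips, under the low lens bridge, until it rests squarely and fully home against the stop behind the bridge; keep it flat on the stage all the way, never lifting or tipping it. Only then press the button on the console right down, let it come up again and leave everything alone with the carrier still home. Do not disturb the slide box, the oil bottle or the jar.

Things in the scene. Friction and masses are not known exactly. Their poses are not given: they have to be found in the camera images.
- stage: the reader's fixed black stage, a plate 320 (x) x 200 (y) x 12 mm on the table; its surface is 12 mm above the table. Origin: centre of its underside. Its x axis is the loading direction, away from the robot, to the bridge and stop; z up. Carrier fully home and square: carrier_mid at x = 65, y = 0 (side play 5 either way), z = 18 mm in this frame.
- bridge (a point): middle of the underside of the cream bridge's beam, fixed to the stage at x = 75, y = 0, z = 27 mm (headroom 15). Beam 50 deep, top at z = 47; a lens tube, radius 19, stands on it to z = 100. The passage between pillars is 100 wide (y = -50 to 50); small flared rails, 8 high, begin at x = 35, y = 60 either side. Axes as the stage.
- stop (a point): middle of the face of the steel stop bar behind the bridge, fixed to the stage at x = 135, y = 0, z = 18 mm; the carrier's front edge rests against it when home. Axes as the stage.
- carrier_mid (a point): centre of the loose slide carrier, a flat aluminium plate 140 (its x) x 90 (its y) x 12 mm, 0.17 to 0.35 kg, with a glass slide let into its top. It starts flat on the stage before the bridge, askew up to 0.25 rad and 20 mm off centre, its x axis roughly towards the bridge. It slides with a few newtons of friction. When home its rear 55 mm still stick out before the bridge.
- start_top (a point): centre of the top of the round push button (radius 14 mm) on the console, a fixed cream box 80 x 70 x 36 mm beside the stage, on the left or on the right. The button is pressed straight down.
- start (a joint): travel of the push button in m: 0 released, 0.006 fully down; it springs back, and takes about 5 N to go fully down.
- slide_box: closed plastic slide box 87 x 72 x 34 mm, loose on the table on the other side of the stage from the console; origin at the centre of its underside. Leave alone.
- oil_bottle: small amber bottle, 30 mm diameter, 70 mm tall, loose on the table beside the bridge; origin at the centre of its underside. Leave alone.
- jar: glass jar with white lid, 48 mm diameter, 65 mm tall, loose on the table beside the bridge; origin at the centre of its underside. Leave alone.

How it is judged (in metres and radians):
On the way, in this order (a step that is already met when the one before it is completed fails the run):
1. the carrier lies flat, square and fully home against the stop under the bridge (x of carrier_mid in the frame of stage above 0.06 m and angle between the x axis of carrier_mid and the x axis of stage, either way round below 0.09 rad and y of carrier_mid in the frame of stage between -0.009 and 0.009 m and z of carrier_mid in the frame of stage below 0.0205 m and angle between carrier_mid's own z axis and vertical below 0.03 rad), for 0.2 s.
2. the button is pressed down (value of joint start above 0.0045 m), for 0.05 s.
3. the button is released (value of joint start below 0.0015 m), for 0.1 s.
At the end, for the whole second after the job is handed in: The carrier is at rest flat on the stage (tilt under 0.03 rad), its front within 5 mm of the stop, within 9 mm of the centre line and within 0.09 rad of square; the button has been pressed at least 4.5 mm after that and is up again (all of step 1 and linear speed of carrier below 0.01 m/s and value of joint start below 0.0015 m); the robot touches nothing.
It fails at once if the carrier is lifted more than 6 mm or tipped more than 0.08 rad (z of carrier_mid in the frame of stage above 0.024 m or angle between carrier_mid's own z axis and vertical above 0.08 rad).
It fails at once if the button is pressed before the carrier is home (value of joint start above 0.003 m and x of carrier_mid in the frame of stage below 0.058 m).
It fails at once if the slide box is moved more than 25 mm or tipped over (distance of slide_box from where it was at the start of the episode above 0.025 m or angle between slide_box's own z axis and vertical above 0.3 rad).
It fails at once if the oil bottle is moved more than 25 mm or tipped over (distance of oil_bottle from where it was at the start of the episode above 0.025 m or angle between oil_bottle's own z axis and vertical above 0.3 rad).
It fails at once if the jar is moved more than 25 mm or tipped over (distance of jar from where it was at the start of the episode above 0.025 m or angle between jar's own z axis and vertical above 0.3 rad).
It also fails if it takes over 67 s, if anything falls off the work surface, if the arm or the gripper's body presses on something with over 40 N, if the wrist force passes 120 N, or if a joint passes its speed limit or range.

### The arm

A 7-joint arm with a two-finger parallel gripper is mounted at the origin on the work surface. World frame = base frame: x ahead of the robot, y to its left, z up, the work surface at z = 0. Lengths are in mm, angles in rad, forces in N, time in s.
With the tool pointing down it reaches from about 400 to 875 mm from the base axis. Payload 19.3 kg.
Tool frame: the origin (TCP) lies on the mounting face of the last link; the fingertips stand 173 mm ahead of it and the grasp point (between the pads) lies 155 mm ahead of it (grip_depth is the distance from the TCP to the grasp point, in mm); y points along the fingers, z is the direction in which the jaws open and shut, and the axes are right-handed (so a half turn about y gives the same grasp; the last joint's range is limited). The gripper opens to 85 mm and grips with 20 to 120 N. Pads are 22 mm wide; open, the fingers measure 114 mm over their backs; the gripper's body (76 mm by 85 mm) begins 54 mm behind the grasp point. The pads swing forward as they close: fully open they stand 13 mm farther back than shut.
Start: joints at [-1.254, 0.521, -0.036, 1.599, 0.021, 1.021, -0.113], TCP at [235.786, 578.813, 404.691] pointing down, gripper open.
Joint ranges: [-2.91, 2.91], [-0.3, 2.13], [-1.5, 1.42], [0.17, 2.43], [-1.26, 4.41], [0.16, 1.93], [-2.52, 2.52]. Speed limits (rad/s): [1.89, 1.89, 2.39, 2.39, 3.01, 3.01, 3.01].

### API

Orientations are given as a unit quaternion [w, x, y, z].
In Python, from rig import * gives the robot as it stands. The module is installed in compiled form; this text tells all that it offers.
- The arm moves only by the tool jog_arm, never from a script. Its argument "increments" is a list of rows, each an object of numbers: "jaw": the opening in per cent of the stroke, from 0 (shut) to 100 (fully open); "x", "y", "z": the shift along the tool's x, y, z each as a share of 0.3 m, from -1 to 1; "twist": the turn about the tool's y as a share of 180 degrees, from -1 to 1. In form: [{"jaw": .., "x": .., "y": .., "z": .., "twist": ..}, ...]. A call has 1 to 10 rows; each row is the pose to reach, as a shift and turn from the pose commanded when the call began, along the tool's axes at that moment, turning the shorter way round; what a row does not reach only later rows make up. A row lasts 1/12 s, in which the tool goes at most 41.7 mm and 7.16 degrees, less where a joint would pass 70% of its speed; a pose out of reach is approached as far as the arm can. A call with a number of a shift or a turn outside -1 to 1 is refused whole. A call with a gripper value outside its range is refused whole. The fingers move at their own pace and stop on an object; "squeeze" is the grip in N (left out, the last holds). Time passes only in rows, so rows that repeat a pose let the fingers close. It gives the time, the measured TCP pose, the force and the opening at its end, in the units of the state.
- observe(): the state, without advancing time (a new reading comes with each control period).
- capture(name): name is "scene" or "top" or "wrist"; returns a dict with "image" (384x512x3 uint8, red, green, blue), "K" (3x3 intrinsics, pixels), "rvec" (rotation vector, rad) and "tvec" (3), from world to camera coordinates, as OpenCV has them; the wrist camera has in their place "mount" (4x4, takes a point from camera to tool coordinates, whose origin is the TCP and whose axes are the tool frame's). Camera axes: x right, y down, z forward; pixel columns grow to the right and rows downward; lengths in mm; the calibration is good to about 2 mm. A picture is of the moment at which its call begins: read the wrist's pose just before it. There is no depth.
- sign_off(): hands the job in, once; it reports no verdict.
The state is a dict: "time": time; "joints": joint angles; "joint_vel": joint speeds; "joint_torque": joint torques, N m; "eef_pos": TCP position; "eef_rot": TCP orientation; "force": force on the tool from outside, world axes, zero at the start; "torque": the same for the moment, N m; "opening": finger opening in mm.
Only numpy, scipy, OpenCV 4.12 (cv2) and the standard library are available. Lean on these libraries where they do the work, as an engineer would, in place of code of your own. Each camera call takes 0.05 s, during which the arm holds its last target. There are 200 camera calls.

## Working session

There is one attempt and no reset: what is moved stays moved. The work goes in short steps, Python scripts to look and compute and a tool call to move; the robot and the scene stay as the last step left them, time stands still between calls to the robot, and variables do not carry over. Pictures are saved under pics/ and viewed, about 8 in all and at most 12, crops included, and the job is handed in when it is done.

Besides the shell and the picture viewer there is one more tool, called after "Emit:" by a JSON object that holds its "api" and its "payload". jog_arm: Moves the arm, as the interface text tells. Shift numbers are shares of 0.3 m and turn numbers shares of 180 degrees, none past 1 either way. Its arguments: {"type":"object","properties":{"increments":{"type":"array","items":{"type":"object","properties":{"jaw":{"type":"number"},"x":{"type":"number","minimum":-1,"maximum":1},"y":{"type":"number","minimum":-1,"maximum":1},"z":{"type":"number","minimum":-1,"maximum":1},"twist":{"type":"number","minimum":-1,"maximum":1}}}},"squeeze":{"type":"number"}},"required":["increments"]}

```bash
mkdir -p pics; python3 - <<'E'
from rig import *
import cv2,numpy as np,pickle
s=observe();print(s)
d={}
for n in("top","scene"):
    c=capture(n);d[n]=c;cv2.imwrite(f"pics/{n}0.png",cv2.cvtColor(c["image"],cv2.COLOR_RGB2BGR))
    print(n,c["K"],c["rvec"],c["tvec"])
pickle.dump(d,open("c0.pkl","wb"))
E
```

```text
{'time': 0.0, 'joints': array([-1.25418607,  0.52199786, -0.03631764,  1.59996177,  0.02120954,
        1.0210539 , -0.11275083]), 'joint_vel': array([-1.01291502e-03,  4.91616859e-04,  7.73916252e-05, -1.48942406e-03,
       -1.34019076e-03,  2.38414607e-03,  1.24405727e-03]), 'joint_torque': array([-3.24396433e-04, -9.27113700e+01,  1.97993405e+00, -3.69946718e+01,
        1.78400218e-02,  8.14510568e-03, -1.66910104e-05]), 'eef_pos': array([235.75265589, 578.70219612, 404.15235739]), 'eef_rot': array([-0.69356152,  0.69428923, -0.135936  ,  0.13585393]), 'force': array([ 0.27139871, -0.92583091, -0.51117362]), 'torque': array([ 0.01884211,  0.00994732, -0.00709173]), 'opening': 85.16721317825424}
top [[475.33116469   0.         250.4417537 ]
 [  0.         475.33116469 200.82375209]
 [  0.           0.           1.        ]] [ 2.14853108 -2.16978193  0.11012441] [ 37.22966669 670.82810468 848.01529946]
scene [[494.46951939   0.         258.55746059]
 [  0.         494.46951939 191.05061708]
 [  0.           0.           1.        ]] [ 2.31041535  1.18355702 -0.34228571] [-402.36597847 -395.40610988 1408.40078189]
```

View pics/top0.png

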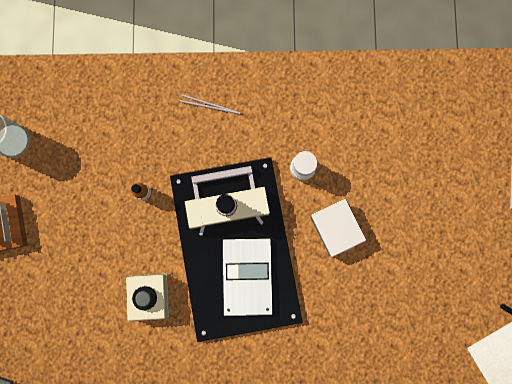

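View pics/scene0.png

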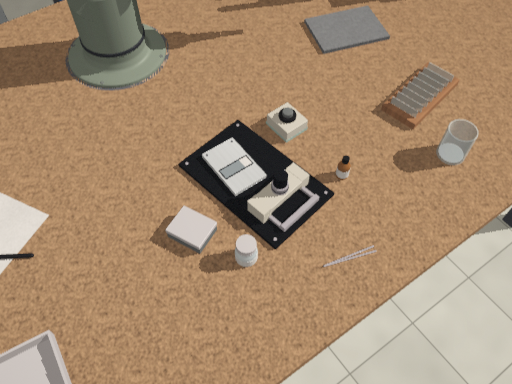

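The top view shows the stage with corners near (171,176), (270,158), (301,322) and (197,341). The carrier is around (247,277), the button at (145,298) on the left, the bottle at (138,190), the jar at (304,165) and the box at (338,228). In the scene view the button is at (287,116).

```bash
cat > h.py <<'E'
import cv2,numpy as np
def cam(c):
    R=cv2.Rodrigues(np.array(c["rvec"],float))[0];t=np.array(c["tvec"],float).ravel();return R,t,np.array(c["K"])
def ray(c,p):
    R,t,K=cam(c);d=R.T@np.linalg.inv(K)@np.array([p[0],p[1],1.]);return -R.T@t,d
def onz(c,p,z):
    o,d=ray(c,p);return o+d*(z-o[2])/d[2]
def two(c1,p1,c2,p2):
    o,d=ray(c1,p1);q,e=ray(c2,p2);s=np.linalg.lstsq(np.c_[d,-e],q-o,rcond=None)[0]
    a,b=o+s[0]*d,q+s[1]*e;return (a+b)/2,np.linalg.norm(a-b)
def big(m,roi):
    k=np.zeros_like(m);x0,y0,x1,y1=roi;k[y0:y1,x0:x1]=m[y0:y1,x0:x1]
    return max(cv2.findContours(k,cv2.RETR_EXTERNAL,cv2.CHAIN_APPROX_NONE)[0],key=cv2.contourArea)
def carrier(c,roi,thr=150):
    """min-area rect of bright low-saturation plate at z=24 (world mm)"""
    h=cv2.cvtColor(c["image"],cv2.COLOR_RGB2HSV)
    m=((h[...,2]>thr)&(h[...,1]<40)).astype(np.uint8)*255
    k=big(m,roi);w=np.array([onz(c,p[0],24)[:2] for p in k],np.float32)
    return cv2.minAreaRect(w),cv2.boundingRect(k)
E
python3 - <<'E'
import pickle
from h import *
d=pickle.load(open("c0.pkl","rb"));t=d["top"];s=d["scene"]
h=cv2.cvtColor(t["image"],cv2.COLOR_RGB2HSV)
# stage: non-orange convex hull of dark pixels
m=((t["image"].max(2)<45)).astype(np.uint8)*255
k=big(m,(165,150,310,350));hull=cv2.convexHull(k)
w=np.array([onz(t,p[0],12)[:2] for p in hull],np.float32)
print("stage",cv2.minAreaRect(w),cv2.boxPoints(cv2.minAreaRect(w)))
r,b=carrier(t,(215,232,280,325));print("carrier",r,b,cv2.boxPoints(r))
print("button dark", [ (v:=cv2.minEnclosingCircle(big((t["image"].max(2)<90).astype(np.uint8)*255,(132,284,160,314)))),])
def crop(c,x0,y0,x1,y1,f):return cv2.resize(c["image"][y0:y1,x0:x1],None,fx=f,fy=f,interpolation=cv2.INTER_CUBIC)
a=crop(t,115,255,185,335,5);bb=crop(s,255,90,325,150,5)
o=np.zeros((400,720,3),np.uint8);o[:400,:350]=a;o[:300,360:710]=bb
cv2.imwrite("pics/btn.png",o[...,::-1])
for n,p in dict(jar=(304,160),bottle=(136,188)).items():print(n,onz(t,p,65))
print("box",[onz(t,p,34)[:2].round() for p in((311,213),(346,200),(365,240),(331,255))])
E
```

```text
stage ((585.187744140625, 61.759300231933594), (318.0940856933594, 199.4390411376953), 9.887009620666504) [[411.38037  132.68852 ]
 [445.62524  -63.78851 ]
 [758.9951    -9.169922]
 [724.75024  187.30711 ]]
carrier ((531.0582885742188, 38.566162109375), (89.10533142089844, 139.9061279296875), 89.83876037597656) (223, 239, 49, 77) [[460.98013    -5.7894707]
 [600.88574    -6.1831856]
 [601.1365     82.9218   ]
 [461.23083    83.315506 ]]
button dark [((144.35848999023438, 297.82073974609375), 12.414715766906738)]
jar [741.88659546 -67.85648922  65.        ]
bottle [693.69528863 237.95076685  65.        ]
box [array([648., -82.]), array([ 671., -148.]), array([ 596., -181.]), array([ 569., -117.])]
```

View pics/btn.png

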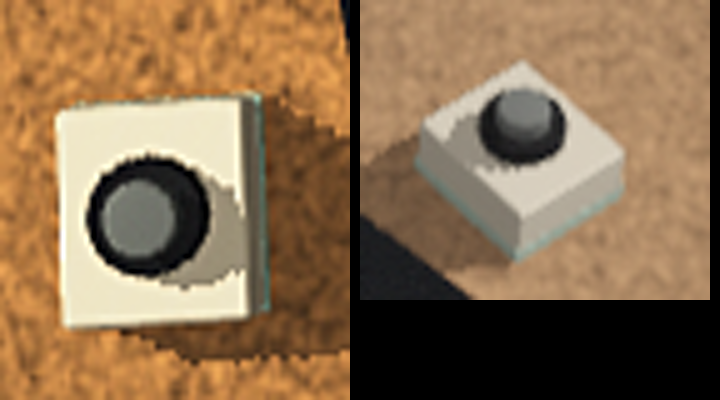

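```bash
cat >> h.py <<'E'
from scipy.spatial.transform import Rotation as Ro
def rot(q): return Ro.from_quat([q[1],q[2],q[3],q[0]]).as_matrix()
S0=np.array([585.2,61.8]);SY=np.deg2rad(9.89)
RS=np.array([[np.cos(SY),-np.sin(SY)],[np.sin(SY),np.cos(SY)]])
def s2w(p): return S0+RS@np.array(p,float)
def w2s(p): return RS.T@(np.array(p,float)[:2]-S0)
def go(o,target,yawz):
    """target TCP world mm, yaw (deg, world) wished for tool z axis (mod 180); prints jog shares"""
    M=rot(o["eef_rot"]);d=M.T@(np.array(target)-o["eef_pos"])/300
    cur=np.degrees(np.arctan2(M[1,2],M[0,2]));e=(yawz-cur+90)%180-90
    print("tcp",o["eef_pos"].round(1),"zyaw",round(cur,1),"stage",w2s(o["eef_pos"]).round(1),"F",o["force"].round(1),"open",round(o["opening"],1),"t",round(o["time"],2))
    print("shift xyz",d.round(3),"twist(world deg->share, about tool y which is down)",round(e,1),round(-e/180,4),"q7",round(o["joints"][6],2),"tooly",M[:,1].round(3))
E
python3 - <<'E'
import pickle
from h import *
from rig import *
d=pickle.load(open("c0.pkl","rb"));t=d["top"];s=d["scene"]
print(two(t,(143,298.6),s,(288,112)))
p=two(t,(143,298.6),s,(288,112))[0]; print("button in stage",w2s(p))
print("carrier stage",w2s((531.06,38.57)),"right side mid",w2s((531.06,38.57-44.6)))
o=observe()
a=s2w((-57,-95)); print(a);go(o,[a[0],a[1],260],9.9)
E
```

```text
(array([494.92305367, 226.73619033,  47.97031863]), np.float64(1.6081507362244163))
button in stage [-60.60639715 177.99083837]
carrier stage [-57.32536161 -13.58585353] right side mid [-64.98573111 -57.52306713]
[545.3639894  -41.57839358]
tcp [235.7 578.7 404.2] zyaw 67.8 stage [-255.5  569.3] F [ 0.3 -0.3  0.3] open 85.4 t 0.1
shift xyz [ 1.736  0.482 -1.525] twist(world deg->share, about tool y which is down) -57.9 0.3219 q7 -0.11 tooly [-0.    -0.001 -1.   ]
```

Emit:
{"api": "jog_arm", "payload": {"increments": [{"x": 0.87,"y": 0,"z": -0.76,"twist": 0.32,"jaw": 60},{"x": 0.87,"y": 0,"z": -0.76,"twist": 0.32,"jaw": 60},{"x": 0.87,"y": 0,"z": -0.76,"twist": 0.32,"jaw": 60},{"x": 0.87,"y": 0,"z": -0.76,"twist": 0.32,"jaw": 60},{"x": 0.87,"y": 0,"z": -0.76,"twist": 0.32,"jaw": 60},{"x": 0.87,"y": 0,"z": -0.76,"twist": 0.32,"jaw": 60},{"x": 0.87,"y": 0,"z": -0.76,"twist": 0.32,"jaw": 60},{"x": 0.87,"y": 0,"z": -0.76,"twist": 0.32,"jaw": 60},{"x": 0.87,"y": 0,"z": -0.76,"twist": 0.32,"jaw": 60},{"x": 0.87,"y": 0,"z": -0.76,"twist": 0.32,"jaw": 60}]}}

```text
time: 0.93
eef_pos: [392.9, 265.9, 404.8]
eef_rot: [-0.541, 0.541, -0.455, 0.455]
force: [0.5, -0.1, 0.8]
opening: 51.2
```

```bash
python3 - <<'E'
from h import *
from rig import *
o=observe();a=s2w((-57,-95));go(o,[a[0],a[1],300],9.9)
E
```

```text
tcp [392.9 265.9 404.8] zyaw 9.9 stage [-154.4  234.1] F [ 0.5 -0.1  0.8] open 51.2 t 0.93
shift xyz [1.097 0.35  0.324] twist(world deg->share, about tool y which is down) -0.0 0.0001 q7 -0.44 tooly [ 0.    -0.001 -1.   ]
```

Emit:
{"api": "jog_arm", "payload": {"increments": [{"x": 1,"y": 0.2,"z": 0.324},{"x": 1,"y": 0.2,"z": 0.324},{"x": 1,"y": 0.2,"z": 0.324},{"x": 1,"y": 0.2,"z": 0.324},{"x": 1,"y": 0.2,"z": 0.324},{"x": 1,"y": 0.2,"z": 0.324},{"x": 1,"y": 0.2,"z": 0.324},{"x": 1,"y": 0.2,"z": 0.324},{"x": 1,"y": 0.2,"z": 0.324},{"x": 1,"y": 0.2,"z": 0.324}]}}

```text
invalid input at $.increments[0]: expected keys jaw, x, y, z, twist
```

```bash
python3 - <<'E'
from h import *
from rig import *
o=observe();a=s2w((-57,-95));go(o,[a[0],a[1],200],9.9)
E
```

```text
tcp [392.9 265.9 404.8] zyaw 9.9 stage [-154.4  234.1] F [ 0.5 -0.1  0.8] open 51.2 t 0.93
shift xyz [1.097 0.684 0.324] twist(world deg->share, about tool y which is down) -0.0 0.0001 q7 -0.44 tooly [ 0.    -0.001 -1.   ]
```

Emit:
{"api": "jog_arm", "payload": {"increments": [{"x": 1,"y": 0.35,"z": 0.324,"twist": 0,"jaw": 60},{"x": 1,"y": 0.35,"z": 0.324,"twist": 0,"jaw": 60},{"x": 1,"y": 0.35,"z": 0.324,"twist": 0,"jaw": 60},{"x": 1,"y": 0.35,"z": 0.324,"twist": 0,"jaw": 60},{"x": 1,"y": 0.35,"z": 0.324,"twist": 0,"jaw": 60},{"x": 1,"y": 0.35,"z": 0.324,"twist": 0,"jaw": 60},{"x": 1,"y": 0.35,"z": 0.324,"twist": 0,"jaw": 60},{"x": 1,"y": 0.35,"z": 0.324,"twist": 0,"jaw": 60},{"x": 1,"y": 0.35,"z": 0.324,"twist": 0,"jaw": 60},{"x": 1,"y": 0.35,"z": 0.324,"twist": 0,"jaw": 60}]}}

```text
time: 1.77
eef_pos: [540.8, -10.3, 298.6]
eef_rot: [-0.541, 0.543, -0.454, 0.454]
force: [0.6, 1.3, -0.2]
opening: 51.4
```

```bash
python3 - <<'E'
from h import *
from rig import *
o=observe();a=s2w((-57,-95));go(o,[a[0],a[1],200],9.9)
E
```

```text
tcp [540.8 -10.3 298.6] zyaw 10.1 stage [-56.2 -63.4] F [ 0.6  1.3 -0.2] open 51.4 t 1.77
shift xyz [ 0.105  0.329 -0.003] twist(world deg->share, about tool y which is down) -0.2 0.0011 q7 0.29 tooly [-0.002 -0.001 -1.   ]
```

Emit:
{"api": "jog_arm", "payload": {"increments": [{"x": 0.105,"y": 0,"z": 0,"twist": 0,"jaw": 60},{"x": 0.105,"y": 0.2,"z": 0,"twist": 0,"jaw": 60},{"x": 0.105,"y": 0.33,"z": 0,"twist": 0,"jaw": 60},{"x": 0.105,"y": 0.33,"z": 0,"twist": 0,"jaw": 60},{"x": 0.105,"y": 0.33,"z": 0,"twist": 0,"jaw": 60},{"x": 0.105,"y": 0.33,"z": 0,"twist": 0,"jaw": 60}]}}

```text
time: 2.27
eef_pos: [546.0, -38.5, 200.8]
eef_rot: [-0.543, 0.543, -0.453, 0.452]
force: [-0.4, 0.0, 1.3]
opening: 50.8
```

```bash
python3 - <<'E'
from h import *
from rig import *
o=observe();a=s2w((-57,-95));go(o,[a[0],a[1],185],9.9)
o=np.hstack([cv2.resize(capture("scene")["image"][80:260,150:360],None,fx=2.3,fy=2.3,interpolation=cv2.INTER_CUBIC)[:384],cv2.resize(capture("top")["image"],(512,384))[:,150:350]])
cv2.imwrite("pics/p3.png",o[...,::-1]);print(o.shape)
E
```

```text
tcp [546.  -38.5 200.8] zyaw 10.3 stage [-55.8 -92.1] F [-0.4  0.   1.3] open 50.8 t 2.27
shift xyz [ 0.01   0.053 -0.004] twist(world deg->share, about tool y which is down) -0.4 0.0025 q7 0.4 tooly [-0.001  0.    -1.   ]
(384, 683, 3)
```

View pics/p3.png

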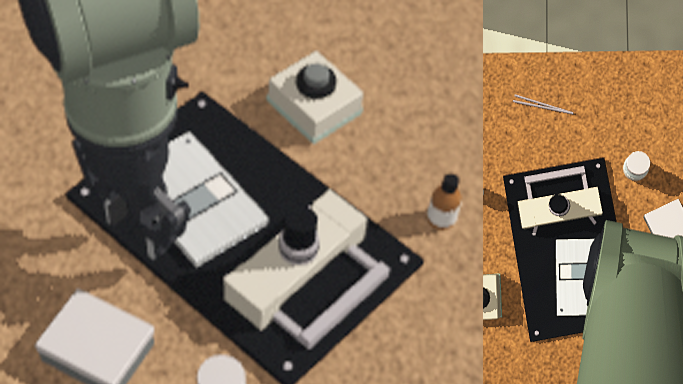

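Emit:
{"api": "jog_arm", "payload": {"increments": [{"x": 0.01,"y": 0.02,"z": 0,"twist": 0.0025,"jaw": 60},{"x": 0.01,"y": 0.046,"z": 0,"twist": 0.0025,"jaw": 60},{"x": 0.01,"y": 0.046,"z": 0,"twist": 0.0025,"jaw": 60},{"x": 0.01,"y": 0.046,"z": 0,"twist": 0.0025,"jaw": 60}]}}

```text
time: 2.7
eef_pos: [546.5, -42.7, 186.8]
eef_rot: [-0.541, 0.541, -0.456, 0.455]
force: [-0.7, 0.4, 0.5]
opening: 51.2
```

Emit:
{"api": "jog_arm", "payload": {"increments": [{"x": 0,"y": 0.007,"z": 0,"twist": 0,"jaw": 60},{"x": 0,"y": 0.007,"z": 0,"twist": 0,"jaw": 60},{"x": 0,"y": 0.007,"z": 0,"twist": 0,"jaw": 60}]}}

```text
time: 2.95
eef_pos: [546.6, -42.7, 184.8]
eef_rot: [-0.541, 0.541, -0.456, 0.456]
force: [-0.5, 0.2, 0.6]
opening: 51.1
```

Emit:
{"api": "jog_arm", "payload": {"increments": [{"x": 0,"y": 0.007,"z": 0,"twist": 0,"jaw": 60},{"x": 0,"y": 0.007,"z": 0,"twist": 0,"jaw": 60},{"x": 0,"y": 0.007,"z": 0,"twist": 0,"jaw": 60}]}}

```text
time: 3.2
eef_pos: [546.5, -42.7, 182.6]
eef_rot: [-0.541, 0.541, -0.456, 0.455]
force: [0.9, -0.5, -0.8]
opening: 50.9
```

Emit:
{"api": "jog_arm", "payload": {"increments": [{"x": 0,"y": 0.007,"z": 0,"twist": 0,"jaw": 60},{"x": 0,"y": 0.007,"z": 0,"twist": 0,"jaw": 60},{"x": 0,"y": 0.007,"z": 0,"twist": 0,"jaw": 60}]}}

```text
time: 3.45
eef_pos: [546.7, -42.8, 182.0]
eef_rot: [0.541, -0.54, 0.456, -0.456]
force: [-8.7, 1.1, 36.0]
opening: 51.3
```

```bash
python3 - <<'E'
from h import *
from rig import *
o=observe();a=s2w((-62,-56));go(o,[a[0],a[1],180],9.9)
E
```

```text
tcp [546.7 -42.8 182. ] zyaw 9.8 stage [-55.9 -96.4] F [-8.7  1.1 36. ] open 51.3 t 3.45
shift xyz [-0.135  0.007 -0.021] twist(world deg->share, about tool y which is down) 0.1 -0.0007 q7 0.41 tooly [ 0.001  0.001 -1.   ]
```

Emit:
{"api": "jog_arm", "payload": {"increments": [{"x": 0,"y": -0.014,"z": 0,"twist": 0,"jaw": 60},{"x": -0.02,"y": -0.014,"z": 0,"twist": 0,"jaw": 60},{"x": -0.035,"y": -0.014,"z": 0,"twist": 0,"jaw": 60},{"x": -0.05,"y": -0.014,"z": 0,"twist": 0,"jaw": 60},{"x": -0.06,"y": -0.014,"z": 0,"twist": 0,"jaw": 60},{"x": -0.07,"y": -0.014,"z": 0,"twist": 0,"jaw": 60},{"x": -0.08,"y": -0.014,"z": 0,"twist": 0,"jaw": 60},{"x": -0.09,"y": -0.014,"z": 0,"twist": 0,"jaw": 60},{"x": -0.1,"y": -0.014,"z": 0,"twist": 0,"jaw": 60},{"x": -0.11,"y": -0.014,"z": 0,"twist": 0,"jaw": 60}]}}

```text
time: 4.28
eef_pos: [540.9, -9.9, 184.8]
eef_rot: [-0.541, 0.541, -0.456, 0.456]
force: [0.3, 0.2, -0.7]
opening: 51.1
```

```bash
python3 - <<'E'
from h import *
from rig import *
import pickle
o=observe();a=s2w((-57,-56));go(o,[a[0],a[1],185],9.9)
t=capture("top");s=capture("scene");pickle.dump((t,s),open("c1.pkl","wb"))
i=np.hstack([cv2.resize(s["image"][100:230,170:340],None,fx=2.8,fy=2.8,interpolation=cv2.INTER_CUBIC),cv2.resize(t["image"][145:345,150:310],None,fx=1.8,fy=1.82)])
cv2.imwrite("pics/p4.png",i[...,::-1]);print(i.shape)
E
```

```text
tcp [540.9  -9.9 184.8] zyaw 9.8 stage [-55.9 -63.1] F [ 0.3  0.2 -0.7] open 51.1 t 4.28
shift xyz [-0.024 -0.001 -0.004] twist(world deg->share, about tool y which is down) 0.1 -0.0007 q7 0.35 tooly [ 0. -0. -1.]
(364, 764, 3)
```

View pics/p4.png

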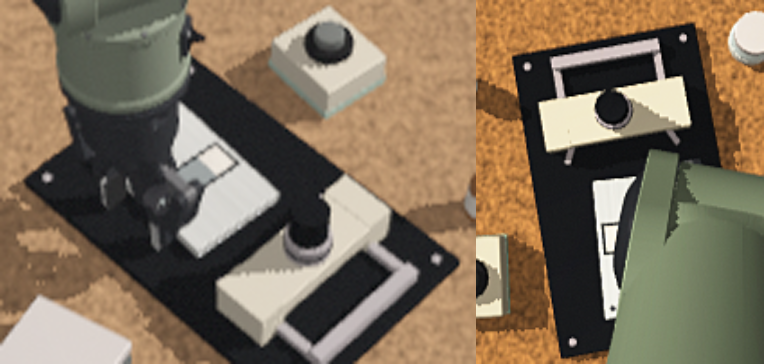

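Emit:
{"api": "jog_arm", "payload": {"increments": [{"x": -0.008,"y": 0,"z": 0,"twist": 0,"jaw": 60},{"x": -0.016,"y": 0,"z": 0,"twist": 0,"jaw": 60},{"x": -0.024,"y": 0,"z": 0,"twist": 0,"jaw": 60},{"x": -0.024,"y": 0,"z": 0,"twist": 0,"jaw": 60},{"x": 0.03,"y": 0,"z": 0,"twist": 0,"jaw": 60},{"x": 0.1,"y": 0,"z": 0,"twist": 0,"jaw": 60},{"x": 0.1,"y": -0.12,"z": 0,"twist": 0,"jaw": 60},{"x": 0.1,"y": -0.25,"z": 0,"twist": 0,"jaw": 60},{"x": 0.1,"y": -0.38,"z": 0,"twist": 0,"jaw": 60},{"x": 0.1,"y": -0.38,"z": 0,"twist": 0,"jaw": 60}]}}

```text
time: 5.22
eef_pos: [547.4, -40.4, 305.0]
eef_rot: [0.543, -0.539, 0.454, -0.458]
force: [2.0, -0.1, 0.7]
opening: 51.1
```

```bash
python3 - <<'E'
from h import *
from rig import *
import pickle
o=observe();a=s2w((-160,0));go(o,[a[0],a[1],300],99.9)
t=capture("top");s=capture("scene");pickle.dump((t,s),open("c2.pkl","wb"))
i=np.hstack([cv2.resize(s["image"][100:230,170:340],None,fx=2.8,fy=2.8,interpolation=cv2.INTER_CUBIC),cv2.resize(t["image"][145:345,150:310],None,fx=1.8,fy=1.82)])
cv2.imwrite("pics/p5.png",i[...,::-1]);print(i.shape)
E
```

```text
tcp [547.4 -40.4 305. ] zyaw 9.7 stage [-54.8 -94.2] F [ 2.  -0.1  0.7] open 51.1 t 5.22
shift xyz [-0.313  0.014 -0.352] twist(world deg->share, about tool y which is down) -89.8 0.4991 q7 0.35 tooly [ 0.008  0.    -1.   ]
(364, 764, 3)
```

View pics/p5.png

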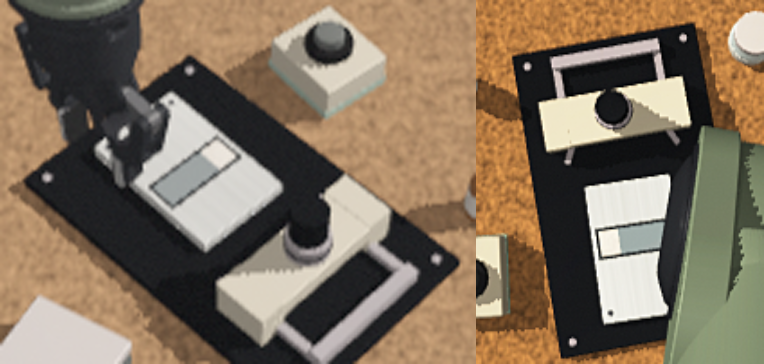

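Emit:
{"api": "jog_arm", "payload": {"increments": [{"x": -0.03,"y": 0.014,"z": -0.05,"twist": 0.5,"jaw": 60},{"x": -0.06,"y": 0.014,"z": -0.1,"twist": 0.5,"jaw": 60},{"x": -0.1,"y": 0.014,"z": -0.15,"twist": 0.5,"jaw": 60},{"x": -0.15,"y": 0.014,"z": -0.2,"twist": 0.5,"jaw": 60},{"x": -0.2,"y": 0.014,"z": -0.25,"twist": 0.5,"jaw": 60},{"x": -0.25,"y": 0.014,"z": -0.3,"twist": 0.5,"jaw": 60},{"x": -0.313,"y": 0.014,"z": -0.352,"twist": 0.5,"jaw": 60},{"x": -0.313,"y": 0.014,"z": -0.352,"twist": 0.5,"jaw": 60},{"x": -0.313,"y": 0.014,"z": -0.352,"twist": 0.5,"jaw": 60},{"x": -0.313,"y": 0.014,"z": -0.352,"twist": 0.5,"jaw": 60}]}}

```text
time: 6.15
eef_pos: [425.5, 35.2, 293.9]
eef_rot: [-0.17, 0.171, -0.686, 0.686]
force: [0.3, 0.7, 0.2]
opening: 51.0
```

```bash
python3 - <<'E'
from h import *
from rig import *
import pickle
o=observe();a=s2w((-160,0));go(o,[a[0],a[1],195],99.9)
t=capture("top");pickle.dump(t,open("c3.pkl","wb"))
cv2.imwrite("pics/p6.png",cv2.resize(t["image"][145:345,130:330],None,fx=2,fy=2)[...,::-1])
try:
  r,b=carrier(t,(215,225,280,325));print(r,b,w2s(r[0]))
except Exception as e:print(e)
E
```

```text
tcp [425.5  35.2 293.9] zyaw -62.1 stage [-161.9    1.3] F [0.3 0.7 0.2] open 51.0 t 6.15
shift xyz [-0.005  0.33   0.006] twist(world deg->share, about tool y which is down) -18.0 0.0998 q7 -0.76 tooly [-0.001 -0.001 -1.   ]
((522.9901733398438, 53.8299446105957), (139.9248046875, 89.24708557128906), 7.957083702087402) (215, 241, 54, 82) [-62.65426034   2.83336844]
```

Emit:
{"api": "jog_arm", "payload": {"increments": [{"x": -0.005,"y": 0,"z": 0.006,"twist": 0.1,"jaw": 60},{"x": -0.005,"y": 0.1,"z": 0.006,"twist": 0.1,"jaw": 60},{"x": -0.005,"y": 0.2,"z": 0.006,"twist": 0.1,"jaw": 60},{"x": -0.005,"y": 0.3,"z": 0.006,"twist": 0.1,"jaw": 60},{"x": -0.005,"y": 0.33,"z": 0.006,"twist": 0.1,"jaw": 60},{"x": -0.005,"y": 0.33,"z": 0.006,"twist": 0.1,"jaw": 60},{"x": -0.005,"y": 0.33,"z": 0.006,"twist": 0.1,"jaw": 60}]}}

```text
time: 6.78
eef_pos: [427.9, 33.4, 195.2]
eef_rot: [-0.062, 0.064, -0.704, 0.704]
force: [-0.3, -0.3, 0.1]
opening: 51.5
```

```bash
python3 - <<'E'
from h import *
from rig import *
import pickle
o=observe();a=s2w((-160,0));go(o,[a[0],a[1],185],99.9)
t=pickle.load(open("c3.pkl","rb"))
for thr in (130,150,170):
  r,b=carrier(t,(205,228,280,325),thr);print(r,b,w2s(r[0]))
t=capture("top")
r,b=carrier(t,(205,228,280,325));print(r,b,w2s(r[0]))
E
```

```text
tcp [427.9  33.4 195.2] zyaw -79.8 stage [-159.8   -0.9] F [-0.3 -0.3  0.1] open 51.5 t 6.78
shift xyz [ 0.001  0.034 -0.003] twist(world deg->share, about tool y which is down) -0.3 0.0018 q7 -0.78 tooly [-0.002 -0.001 -1.   ]
((522.83349609375, 53.859100341796875), (140.25045776367188, 89.38351440429688), 8.112157821655273) (210, 241, 59, 82) [-62.80360155   2.88900134]
((522.9901733398438, 53.8299446105957), (139.9248046875, 89.24708557128906), 7.957083702087402) (211, 241, 58, 82) [-62.65426034   2.83336844]
((523.1965942382812, 53.773292541503906), (139.54234313964844, 88.86966705322266), 8.025764465332031) (211, 241, 58, 82) [-62.4606374   2.742104 ]
((523.01904296875, 53.832332611083984), (139.8797149658203, 89.26204681396484), 8.039032936096191) (210, 241, 59, 82) [-62.62540958   2.83076239]
```

Emit:
{"api": "jog_arm", "payload": {"increments": [{"x": 0,"y": 0.034,"z": -0.003,"twist": 0.002,"jaw": 60},{"x": -0.03,"y": 0.034,"z": -0.003,"twist": 0.002,"jaw": 60},{"x": -0.05,"y": 0.034,"z": -0.003,"twist": 0.002,"jaw": 60},{"x": -0.065,"y": 0.034,"z": -0.003,"twist": 0.002,"jaw": 60},{"x": -0.08,"y": 0.034,"z": -0.003,"twist": 0.002,"jaw": 60},{"x": -0.095,"y": 0.034,"z": -0.003,"twist": 0.002,"jaw": 60},{"x": -0.11,"y": 0.034,"z": -0.003,"twist": 0.002,"jaw": 60},{"x": -0.13,"y": 0.034,"z": -0.003,"twist": 0.002,"jaw": 60},{"x": -0.145,"y": 0.034,"z": -0.003,"twist": 0.002,"jaw": 60},{"x": -0.16,"y": 0.034,"z": -0.003,"twist": 0.002,"jaw": 60}]}}

```text
time: 7.67
eef_pos: [475.8, 43.4, 185.4]
eef_rot: [-0.06, 0.06, -0.705, 0.705]
force: [-2.5, -0.6, 3.4]
opening: 51.0
```

```bash
python3 - <<'E'
from h import *
from rig import *
import pickle
o=observe();a=s2w((-80,0));go(o,[a[0],a[1],185],99.9)
t=capture("top");s=capture("scene");pickle.dump((t,s),open("c4.pkl","wb"))
i=np.hstack([cv2.resize(s["image"][100:230,170:340],None,fx=2.4,fy=2.8,interpolation=cv2.INTER_CUBIC),cv2.resize(t["image"][145:345,150:310],None,fx=2.3,fy=1.82)])
cv2.imwrite("pics/p7.png",i[...,::-1]);print(i.shape)
E
```

```text
tcp [475.8  43.4 185.4] zyaw -80.2 stage [-111.     0.7] F [-2.5 -0.6  3.4] open 51.0 t 7.67
shift xyz [-0.103  0.001  0.002] twist(world deg->share, about tool y which is down) 0.1 -0.0005 q7 -0.83 tooly [-0. -0. -1.]
(364, 776, 3)
```

View pics/p7.png

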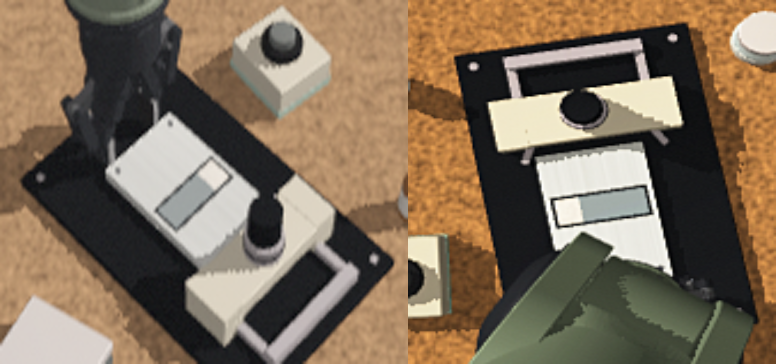

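Emit:
{"api": "jog_arm", "payload": {"increments": [{"x": -0.015,"y": 0,"z": 0.002,"twist": 0,"jaw": 60},{"x": -0.03,"y": 0,"z": 0.002,"twist": 0,"jaw": 60},{"x": -0.045,"y": 0,"z": 0.002,"twist": 0,"jaw": 60},{"x": -0.06,"y": 0,"z": 0.002,"twist": 0,"jaw": 60},{"x": -0.075,"y": 0,"z": 0.002,"twist": 0,"jaw": 60},{"x": -0.09,"y": 0,"z": 0.002,"twist": 0,"jaw": 60},{"x": -0.105,"y": 0,"z": 0.002,"twist": 0,"jaw": 60},{"x": -0.12,"y": 0,"z": 0.002,"twist": 0,"jaw": 60},{"x": -0.135,"y": 0,"z": 0.002,"twist": 0,"jaw": 60},{"x": -0.15,"y": 0,"z": 0.002,"twist": 0,"jaw": 60}]}}

```text
time: 8.6
eef_pos: [520.2, 50.4, 185.4]
eef_rot: [-0.06, 0.06, -0.704, 0.705]
force: [-2.0, -0.9, -0.4]
opening: 51.1
```

Emit:
{"api": "jog_arm", "payload": {"increments": [{"x": -0.015,"y": 0,"z": 0,"twist": 0,"jaw": 60},{"x": -0.03,"y": 0,"z": 0,"twist": 0,"jaw": 60},{"x": -0.045,"y": 0,"z": 0,"twist": 0,"jaw": 60},{"x": -0.06,"y": 0,"z": 0,"twist": 0,"jaw": 60},{"x": -0.075,"y": 0,"z": 0,"twist": 0,"jaw": 60},{"x": -0.09,"y": 0,"z": 0,"twist": 0,"jaw": 60},{"x": -0.105,"y": 0,"z": 0,"twist": 0,"jaw": 60},{"x": -0.12,"y": 0,"z": 0,"twist": 0,"jaw": 60}]}}

```text
time: 9.27
eef_pos: [555.6, 56.5, 185.4]
eef_rot: [-0.06, 0.06, -0.705, 0.705]
force: [-3.1, -1.6, 1.3]
opening: 51.4
```

```bash
python3 - <<'E'
from h import *
from rig import *
import pickle
o=observe();a=s2w((-16,0));go(o,[a[0],a[1],185],99.9)
E
```

```text
tcp [555.6  56.5 185.4] zyaw -80.2 stage [-30.   -0.1] F [-3.1 -1.6  1.3] open 51.4 t 9.27
shift xyz [-0.047  0.001 -0.   ] twist(world deg->share, about tool y which is down) 0.1 -0.0005 q7 -0.92 tooly [-0. -0. -1.]
```

Going smoothly, with about 14 mm left. Next I'll push slowly until the force shows the stop.

Emit:
{"api": "jog_arm", "payload": {"increments": [{"x": -0.008,"y": 0,"z": 0,"twist": 0,"jaw": 60},{"x": -0.016,"y": 0,"z": 0,"twist": 0,"jaw": 60},{"x": -0.024,"y": 0,"z": 0,"twist": 0,"jaw": 60},{"x": -0.032,"y": 0,"z": 0,"twist": 0,"jaw": 60},{"x": -0.04,"y": 0,"z": 0,"twist": 0,"jaw": 60},{"x": -0.04,"y": 0,"z": 0,"twist": 0,"jaw": 60}]}}

```text
time: 9.77
eef_pos: [567.5, 58.7, 185.4]
eef_rot: [-0.061, 0.06, -0.704, 0.705]
force: [-0.1, 0.2, -1.2]
opening: 51.6
```

Emit:
{"api": "jog_arm", "payload": {"increments": [{"x": -0.005,"y": 0,"z": 0,"twist": 0,"jaw": 60},{"x": -0.005,"y": 0,"z": 0,"twist": 0,"jaw": 60}]}}

```text
time: 9.93
eef_pos: [568.7, 58.9, 185.4]
eef_rot: [0.061, -0.06, 0.705, -0.704]
force: [-0.6, 0.4, -0.3]
opening: 51.2
```

Emit:
{"api": "jog_arm", "payload": {"increments": [{"x": -0.004,"y": 0,"z": 0,"twist": 0,"jaw": 60},{"x": -0.004,"y": 0,"z": 0,"twist": 0,"jaw": 60}]}}

```text
time: 10.1
eef_pos: [569.3, 59.0, 185.3]
eef_rot: [0.06, -0.061, 0.705, -0.704]
force: [-5.7, -0.7, 3.1]
opening: 51.4
```

Emit:
{"api": "jog_arm", "payload": {"increments": [{"x": -0.004,"y": 0,"z": 0,"twist": 0,"jaw": 60},{"x": -0.004,"y": 0,"z": 0,"twist": 0,"jaw": 60}]}}

```text
time: 10.27
eef_pos: [569.7, 59.0, 185.2]
eef_rot: [0.059, -0.062, 0.705, -0.704]
force: [-13.3, -3.1, 9.1]
opening: 51.4
```

Emit:
{"api": "jog_arm", "payload": {"increments": [{"x": -0.004,"y": 0,"z": 0,"twist": 0,"jaw": 60},{"x": -0.004,"y": 0,"z": 0,"twist": 0,"jaw": 60}]}}

```text
time: 10.43
eef_pos: [570.1, 58.9, 185.0]
eef_rot: [0.058, -0.062, 0.705, -0.704]
force: [-20.0, -3.4, 13.9]
opening: 51.1
```

Emit:
{"api": "jog_arm", "payload": {"increments": [{"x": 0.03,"y": 0,"z": 0,"twist": 0,"jaw": 60},{"x": 0.15,"y": 0,"z": 0,"twist": 0,"jaw": 60},{"x": 0.25,"y": -0.1,"z": 0,"twist": 0,"jaw": 0},{"x": 0.35,"y": -0.2,"z": 0,"twist": 0,"jaw": 0},{"x": 0.4,"y": -0.3,"z": 0,"twist": 0,"jaw": 0},{"x": 0.4,"y": -0.3,"z": 0,"twist": 0,"jaw": 0},{"x": 0.4,"y": -0.3,"z": 0,"twist": 0,"jaw": 0}]}}

```text
time: 11.02
eef_pos: [453.8, 39.4, 276.7]
eef_rot: [0.062, -0.06, 0.705, -0.704]
force: [-0.1, -0.6, 0.1]
opening: 0.2
```

```bash
python3 - <<'E'
from h import *
from rig import *
import pickle
o=observe();go(o,[494.9,226.7,275],99.9)
t=capture("top");s=capture("scene");pickle.dump((t,s),open("c5.pkl","wb"))
i=np.hstack([cv2.resize(s["image"][100:230,190:340],None,fx=2.7,fy=2.8,interpolation=cv2.INTER_CUBIC),cv2.resize(t["image"][145:345,150:310],None,fx=2.3,fy=1.82)])
cv2.imwrite("pics/p8.png",i[...,::-1]);print(i.shape)
r,b=carrier(t,(190,223,280,300),150);print("bounding visible",r,b,[w2s(q).round(1) for q in cv2.boxPoints(r)])
E
```

```text
tcp [453.8  39.4 276.7] zyaw -80.2 stage [-133.3    0.5] F [-0.1 -0.6  0.1] open 0.2 t 11.02
shift xyz [-0.242  0.007 -0.592] twist(world deg->share, about tool y which is down) 0.1 -0.0003 q7 -0.95 tooly [ 0.003  0.002 -1.   ]
(364, 773, 3)
bounding visible ((606.399169921875, 69.89340209960938), (53.98445510864258, 89.08820343017578), 9.542601585388184) (205, 223, 51, 32) [array([-4.4, 49. ]), array([ -5., -40.]), array([ 49. , -40.4]), array([49.5, 48.7])]
```

View pics/p8.png

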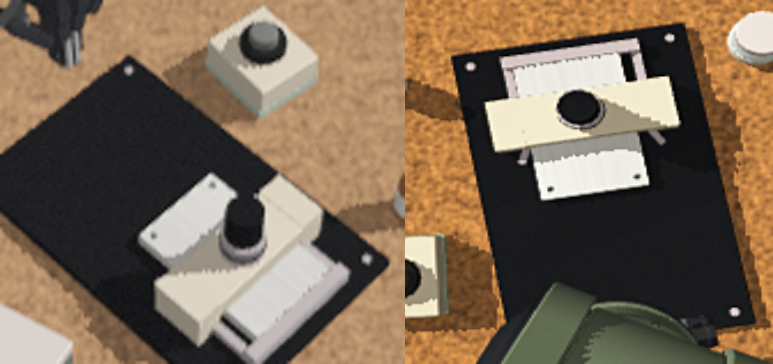

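The carrier is home: its rear edge is at stage x ≈ -4.7 (ideal -5), y ≈ +4.3, and yaw is off by 0.35°. Next is the button.

Emit:
{"api": "jog_arm", "payload": {"increments": [{"x": -0.24,"y": 0,"z": -0.59,"twist": 0,"jaw": 0},{"x": -0.24,"y": 0,"z": -0.59,"twist": 0,"jaw": 0},{"x": -0.24,"y": 0,"z": -0.59,"twist": 0,"jaw": 0},{"x": -0.24,"y": 0,"z": -0.59,"twist": 0,"jaw": 0},{"x": -0.24,"y": 0,"z": -0.59,"twist": 0,"jaw": 0},{"x": -0.24,"y": 0,"z": -0.59,"twist": 0,"jaw": 0},{"x": -0.24,"y": 0,"z": -0.59,"twist": 0,"jaw": 0},{"x": -0.24,"y": 0,"z": -0.59,"twist": 0,"jaw": 0}]}}

```text
time: 11.78
eef_pos: [494.7, 224.9, 274.5]
eef_rot: [-0.06, 0.061, -0.704, 0.705]
force: [0.3, -0.3, 0.3]
opening: 0.1
```

```bash
python3 - <<'E'
from h import *
from rig import *
o=observe();go(o,[494.9,226.7,228],99.9)
E
```

```text
tcp [494.7 224.9 274.5] zyaw -80.2 stage [-61.1 176.3] F [ 0.3 -0.3  0.3] open 0.1 t 11.78
shift xyz [-0.002  0.155 -0.006] twist(world deg->share, about tool y which is down) 0.1 -0.0007 q7 -1.3 tooly [-0.001 -0.001 -1.   ]
```

Emit:
{"api": "jog_arm", "payload": {"increments": [{"x": 0,"y": 0.08,"z": -0.006,"twist": 0,"jaw": 0},{"x": 0,"y": 0.15,"z": -0.006,"twist": 0,"jaw": 0},{"x": 0,"y": 0.15,"z": -0.006,"twist": 0,"jaw": 0},{"x": 0,"y": 0.15,"z": -0.006,"twist": 0,"jaw": 0}]}}

```text
time: 12.12
eef_pos: [494.4, 226.1, 230.2]
eef_rot: [-0.059, 0.06, -0.704, 0.705]
force: [-1.3, -0.0, 2.8]
opening: 0.0
```

```bash
python3 - <<'E'
from h import *
from rig import *
o=observe();go(o,[494.9,226.7,221],99.9)
s=capture("scene")
cv2.imwrite("pics/p9.png",cv2.resize(s["image"][80:160,240:340],None,fx=5,fy=5,interpolation=cv2.INTER_CUBIC)[...,::-1])
E
```

```text
tcp [494.4 226.1 230.2] zyaw -80.3 stage [-61.3 177.4] F [-1.3 -0.   2.8] open 0.0 t 12.12
shift xyz [-0.002  0.031 -0.002] twist(world deg->share, about tool y which is down) 0.2 -0.0012 q7 -1.25 tooly [-0.002 -0.001 -1.   ]
```

View pics/p9.png

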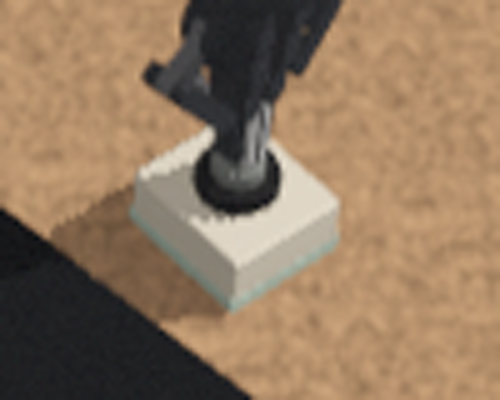

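Emit:
{"api": "jog_arm", "payload": {"increments": [{"x": 0,"y": 0.01,"z": 0,"twist": 0,"jaw": 0},{"x": 0,"y": 0.01,"z": 0,"twist": 0,"jaw": 0},{"x": 0,"y": 0.01,"z": 0,"twist": 0,"jaw": 0}]}}

```text
time: 12.42
eef_pos: [494.6, 227.2, 228.1]
eef_rot: [0.061, -0.06, 0.705, -0.705]
force: [1.4, -1.7, 3.3]
opening: -0.2
```

Emit:
{"api": "jog_arm", "payload": {"increments": [{"x": 0,"y": 0.01,"z": 0,"twist": 0,"jaw": 0},{"x": 0,"y": 0.01,"z": 0,"twist": 0,"jaw": 0},{"x": 0,"y": 0.01,"z": 0,"twist": 0,"jaw": 0}]}}

```text
time: 12.67
eef_pos: [494.7, 227.2, 225.3]
eef_rot: [0.061, -0.06, 0.705, -0.704]
force: [-2.0, -4.0, 19.4]
opening: -0.2
```

Emit:
{"api": "jog_arm", "payload": {"increments": [{"x": 0,"y": 0.007,"z": 0,"twist": 0,"jaw": 0},{"x": 0,"y": 0.007,"z": 0,"twist": 0,"jaw": 0},{"x": 0,"y": 0.007,"z": 0,"twist": 0,"jaw": 0}]}}

```text
time: 12.92
eef_pos: [494.8, 227.1, 224.6]
eef_rot: [0.061, -0.06, 0.705, -0.704]
force: [-12.6, -5.9, 56.5]
opening: 0.2
```

Emit:
{"api": "jog_arm", "payload": {"increments": [{"x": 0,"y": -0.012,"z": 0,"twist": 0,"jaw": 0},{"x": 0,"y": -0.012,"z": 0,"twist": 0,"jaw": 0}]}}

```text
time: 13.08
eef_pos: [494.6, 227.3, 226.9]
eef_rot: [0.061, -0.06, 0.705, -0.704]
force: [1.9, -2.4, 4.0]
opening: 0.4
```

Emit:
{"api": "jog_arm", "payload": {"increments": [{"x": 0,"y": 0,"z": 0,"twist": 0,"jaw": 0}]}}

```text
time: 13.17
eef_pos: [494.6, 227.4, 226.4]
eef_rot: [0.061, -0.06, 0.705, -0.704]
force: [2.8, -2.8, 4.6]
opening: 0.1
```

Emit:
{"api": "jog_arm", "payload": {"increments": [{"x": 0,"y": -0.007,"z": 0,"twist": 0,"jaw": 0},{"x": 0,"y": -0.007,"z": 0,"twist": 0,"jaw": 0}]}}

```text
time: 13.33
eef_pos: [494.5, 227.5, 228.3]
eef_rot: [0.061, -0.06, 0.705, -0.704]
force: [2.4, -1.3, 2.7]
opening: 0.1
```

Emit:
{"api": "jog_arm", "payload": {"increments": [{"x": 0,"y": 0,"z": 0,"twist": 0,"jaw": 0}]}}

```text
time: 13.42
eef_pos: [494.4, 227.6, 228.1]
eef_rot: [0.061, -0.06, 0.705, -0.704]
force: [2.3, -0.7, 3.0]
opening: -0.1
```

Emit:
{"api": "jog_arm", "payload": {"increments": [{"x": 0,"y": -0.007,"z": 0,"twist": 0,"jaw": 0},{"x": 0,"y": -0.007,"z": 0,"twist": 0,"jaw": 0}]}}

```text
time: 13.58
eef_pos: [494.3, 227.6, 230.3]
eef_rot: [0.06, -0.061, 0.705, -0.704]
force: [2.1, -0.0, 2.2]
opening: 0.1
```

Emit:
{"api": "jog_arm", "payload": {"increments": [{"x": 0,"y": -0.014,"z": 0,"twist": 0,"jaw": 0},{"x": 0,"y": -0.014,"z": 0,"twist": 0,"jaw": 0}]}}

```text
time: 13.75
eef_pos: [494.2, 227.5, 234.7]
eef_rot: [0.06, -0.061, 0.705, -0.704]
force: [-0.5, 0.3, -0.6]
opening: -0.3
```

The press reads as a full stroke: a spring of about 0.6–0.9 N/mm, about 5 N at 226 mm, then a hard stop. I'll retreat now.

Emit:
{"api": "jog_arm", "payload": {"increments": [{"x": 0,"y": -0.1,"z": 0,"twist": 0,"jaw": 0},{"x": 0,"y": -0.2,"z": 0,"twist": 0,"jaw": 0},{"x": 0,"y": -0.3,"z": 0,"twist": 0,"jaw": 0},{"x": 0,"y": -0.4,"z": -0.1,"twist": 0,"jaw": 0},{"x": 0,"y": -0.4,"z": -0.3,"twist": 0,"jaw": 0},{"x": 0,"y": -0.4,"z": -0.5,"twist": 0,"jaw": 0},{"x": 0,"y": -0.4,"z": -0.5,"twist": 0,"jaw": 0},{"x": 0,"y": -0.4,"z": -0.5,"twist": 0,"jaw": 0},{"x": 0,"y": -0.4,"z": -0.5,"twist": 0,"jaw": 0},{"x": 0,"y": -0.4,"z": -0.5,"twist": 0,"jaw": 0}]}}

```text
time: 14.58
eef_pos: [468.6, 374.9, 354.1]
eef_rot: [-0.06, 0.061, -0.704, 0.705]
force: [0.6, -0.5, 0.5]
opening: 0.0
```

```bash
python3 - <<'E'
from h import *
from rig import *
import pickle
o=observe();print(o["time"],o["eef_pos"],o["force"],abs(o["joint_vel"]).max())
t=capture("top");s=capture("scene")
r,b=carrier(t,(190,223,280,300),150);print(r,b,[w2s(q).round(1) for q in cv2.boxPoints(r)])
d=pickle.load(open("c0.pkl","rb"))
for n,im in(("top",t),("scene",s)):
  for k,(x0,y0,x1,y1) in dict(top=dict(jar=(285,140,325,185),box=(305,195,370,260),bottle=(125,175,155,205)),scene=dict(jar=(230,230,262,270),box=(160,200,220,255),bottle=(332,150,355,182),button=(268,100,310,142)))[n].items():
    print(n,k,np.abs(im["image"][y0:y1,x0:x1].astype(int)-d[n]["image"][y0:y1,x0:x1]).mean().round(1))
i=np.hstack([cv2.resize(s["image"],(400,300)),cv2.resize(t["image"],(400,300))]);cv2.imwrite("pics/p10.png",i[...,::-1])
E
```

```text
14.5833 [468.60914475 374.87035055 354.10822492] [ 0.56163307 -0.49959072  0.45256192] 0.022238305290491058
((606.4347534179688, 69.8993911743164), (54.320030212402344, 89.08820343017578), 9.542561531066895) (205, 223, 51, 32) [array([-4.6, 49. ]), array([ -5.1, -40. ]), array([ 49.2, -40.4]), array([49.7, 48.7])]
top jar 3.8
top box 3.7
top bottle 3.4
scene jar 4.2
scene box 4.2
scene bottle 3.9
scene button 4.1
```

View pics/p10.png

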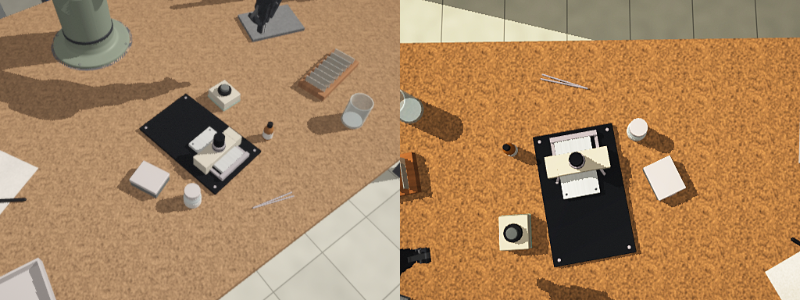

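The final views show the carrier home under the bridge, the button up, and the box, bottle and jar unmoved. The arm is clear of everything, so I'm handing in.

```bash
python3 -c "
from rig import *
print(sign_off())"
```

```text
the job is handed in; nothing more can be done
None
```

The job is handed in at about 15 s on the robot's clock. As far as I could measure, everything asked for was met; sign-off reports no verdict.

**What I did:** I squared the carrier and brought it to within 3 mm of the centre line with a two-finger push from its right side. I then pushed it from behind, under the bridge, until about 20 N built up against the stop. After backing off and checking it was home, I pressed the button to its hard stop, let it come up and moved the arm clear.

**Last checks:**
- **Carrier:** its rear edge is at stage x ≈ -4.9 mm (ideal -5). It sits about 4.3 mm off the centre line, within the 9 mm limit, and about 0.35° from square. I could not measure tilt or height directly, but nothing in the pictures suggested it lifted.
- **Button:** the force rose to about 4.6 N along the spring and then hit a hard stop, peaking at 56 N. It fell to zero as the arm lifted, and the button looks up in the pictures.
- **Other objects:** the slide box, oil bottle and jar show no change from the first pictures beyond image noise.

**One disagreement:** the two camera views put the button top at 48 mm, while the fingertips met it at about 57 mm. I trusted the contact force.

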